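Load the snap-setting kit tray, tall setter last

ROBOT

A 6-joint arm with a two-finger parallel gripper is mounted at the origin on the work surface. World frame = base frame: x ahead of the robot, y to its left, z up, the work surface at z = 0. Lengths are in mm, angles in degrees, forces in N, time in s.
With the tool pointing down it reaches from about 325 to 900 mm from the base axis. Payload 3.5 kg.
Tool frame: the origin (TCP) lies midway between the tips of the shut fingers; the grasp point (between the pads) lies 19 mm behind it; z points along the fingers, y is the line along which they close (so a half turn about z gives the same grasp; the last joint's range is limited). The gripper opens to 85 mm and grips with 20 to 120 N. Pads are 22 mm wide; open, the fingers measure 114 mm over their backs; the gripper's body (76 mm by 85 mm) begins 54 mm behind the grasp point. The pads swing forward as they close: fully open they stand 13 mm farther back than shut.
Start: joints at [-75.252, 15.837, -1.513, 72.651, 0, 84.076], TCP at [220.627, -584.761, 231.313] pointing down, gripper open.
Joint ranges: [-178.77, 178.77], [-48.84, 107.48], [-61.69, 71.31], [-111.58, 123.2], [-90, 87.43], [-180, 180]. Speed limits (degrees/s): [147.25, 147.25, 180, 180, 180, 180].

INTERFACE

Orientations are given as a 3x3 rotation matrix whose columns are the frame's x, y, z axes.
In Python, from cell import read_state, capture, hand_in gives the robot as it stands.
- The arm moves only by the tool servo_tool, never from a script. Its argument "plan" is text: rows parted by semicolons, each of 7 numbers parted by spaces: the shift along the tool's x, y, z in m, then the turn, a rotation vector about the tool's x, y, z in degrees, then the closure in counts, from 0 (fully open) to 255 (shut). In form: dx dy dz rx ry rz grip; .... A call has exactly 10 rows; each row is the pose to reach, as a shift and turn from the pose commanded when the call began, along the tool's axes at that moment; what a row does not reach only later rows make up. A row lasts 1/10 s, in which the tool goes at most 50 mm and 8.59 degrees, less where a joint would pass 70% of its speed; a pose out of reach is approached as far as the arm can. A call with a gripper value outside its range is refused whole. The fingers move at their own pace and stop on an object; the grip force is fixed at half the most. Time passes only in rows, so rows that repeat a pose let the fingers close, or fill a call up. It gives the time, the measured TCP pose, the force, the opening and the grip force at its end, in the units of the state.
- read_state(): the state, without advancing time (a new reading comes with each control period).
- capture(name): name is "scene" or "top" or "wrist"; returns a dict with "color" (400x640x3 uint8, red, green, blue), "vertical_fov" (degrees; the focal length in pixels is half the picture's height over the tangent of half this angle, whatever the lens; pixels are square), "cx", "cy" (the principal point, pixels), "rvec" (rotation vector, rad) and "tvec" (3), from world to camera coordinates, as OpenCV has them. Camera axes: x right, y down, z forward; pixel columns grow to the right and rows downward; lengths in mm; the calibration is good to about 2 mm. The wrist camera is an equidistant fisheye: a pixel r from the principal point sees the ray r / f radians off the axis. A picture is of the moment at which its call begins. There is no depth.
- hand_in(): hands the job in; it is judged then, once.
The state is a dict: "t": time; "joint_pos": joint angles; "dq": joint speeds; "joint_torque": joint torques, N m; "ee_pos": TCP position; "orientation": TCP orientation; "wrist_force": force on the tool from outside, world axes, zero at the start; "torque": the same for the moment, N m; "opening": finger opening in mm; "finger_force": force on a finger pad.
Only numpy, scipy, OpenCV 4.12 (cv2) and the standard library are available. Lean on these libraries where they do the work, as an engineer would, in place of code of your own. Each camera call takes 0.05 s, during which the arm holds its last target. There are 200 camera calls.

TASK

Finish the plywood kit tray, which already has a brass buckle in one end bay: first set the round steel anvil flat in the middle bay, and let go of it; then, last of all because it is tall and gets in the way, stand the long steel setter upright, foot down, in the empty end bay. The square anvil and the short setter belong to another kit.

Things in the scene. Friction and masses are not known exactly. Their poses are not given: they have to be found in the camera images.
- tray: Low plywood tray fixed to the bench, 86 (x) x 248 (y) x 16 mm high; three open bays in a row along its y, each 76 x 76 mm inside; floor, walls and dividers 5 mm thick, wall tops 16 mm above the bench. Origin: centre of underside, z up. Bay centres (x = 0): y = +81 mm holds a loose flat brass buckle under 10 mm high, y = 0 is the anvil's, y = -81 mm is the setter's.
- anvil: Round solid steel anvil, 46 mm in diameter, 34 mm high, dark dished spot on top, 0.25 to 0.45 kg, loose on the bench. Origin: centre of underside, z up its axis. Bystander: a square anvil, 46 x 46 mm, same height and steel.
- setter: Long steel setter, 125 mm tall, loose, upright on its foot: foot 36 mm in diameter and 10 mm high, then a round shank 24 mm in diameter to the top; 0.3 to 0.5 kg. Origin: centre of the foot's underside, z up its axis. Bystander: a like setter only 65 mm tall. Setters and anvils start at least 110 mm apart, centre to centre.
There are look-alikes about, which are no part of the job. Leave any blue or orange look-alike of the anvil alone.

How it is judged (in metres and radians):
On the way, in this order (a step that is already met when the one before it is completed fails the run):
1. the round anvil sits flat in the middle bay, released (x of anvil in the frame of tray between -0.02 and 0.02 m and y of anvil in the frame of tray between -0.02 and 0.02 m and z of anvil in the frame of tray between 0.001 and 0.009 m and angle between anvil's own z axis and vertical below 0.17 rad and linear speed of anvil below 0.02 m/s and contact force between the fingers and anvil below 0.3 N), for 0.2 s.
2. after that, the long setter stands upright in the empty end bay, released (x of setter in the frame of tray between -0.024 and 0.024 m and y of setter in the frame of tray between -0.105 and -0.057 m and z of setter in the frame of tray between 0.001 and 0.009 m and angle between setter's own z axis and vertical below 0.17 rad and linear speed of setter below 0.02 m/s and contact force between the fingers and setter below 0.3 N), for 0.2 s.
At the end, for the whole second after the job is handed in: Round anvil on the floor of the middle bay (within 20 mm of its centre along each tray axis), long setter on the floor of the empty end bay (within 24 mm), each upright within 9.7 degrees, underside within 4 mm of floor height, at rest, released (all of step 1 and all of step 2); the robot touches nothing.
It also fails if it takes over 69 s, if anything falls off the work surface, if the arm or the gripper's body presses on something with over 40 N, if the wrist force passes 120 N, or if a joint passes its speed limit or range.

## Working session

There is one attempt and no reset: what is moved stays moved. The work goes in short steps, Python scripts to look and compute and a tool call to move; the robot and the scene stay as the last step left them, time stands still between calls to the robot, and variables do not carry over. Pictures are saved under pics/ and viewed, at most 10 in all, crops included, and the job is handed in when it is done.

Besides the shell and the picture viewer there is one more tool, called after ">>>" as name(argument=value, ...), one argument or row to a line, values as JSON. servo_tool: Moves the arm, as the interface text tells. Its arguments: {"type":"object","properties":{"plan":{"type":"string"}},"required":["plan"]}

```bash
ls; mkdir -p pics; cat > h.py <<'E'
import numpy as np, cv2, json
from cell import read_state, capture, hand_in
def snap(cam,fn):
    c=capture(cam); cv2.imwrite(f'pics/{fn}.png',c['color'][:,:,::-1])
    d={k:np.array(v).tolist() for k,v in c.items() if k!='color'}
    json.dump(d,open(f'pics/{fn}.json','w')); return c
def load(fn): return json.load(open(f'pics/{fn}.json'))
def px2w(c,u,v,z,fish=False):
    f=200/np.tan(np.radians(c['vertical_fov'])/2)
    R=cv2.Rodrigues(np.array(c['rvec'],float))[0]; t=np.array(c['tvec'],float).ravel()
    a=np.array([u-c['cx'],v-c['cy']])
    if fish:
        r=np.hypot(*a); th=r/f; d=np.r_[a/r*np.sin(th),np.cos(th)]
    else: d=np.r_[a/f,1]
    o=-R.T@t; d=R.T@d
    return o+d*(z-o[2])/d[2]
E
python3 - <<'E'
from h import *
for n in('scene','top'):
    c=snap(n,n+'0'); print(n,c['vertical_fov'],(-cv2.Rodrigues(np.array(c['rvec'],float))[0].T@np.array(c['tvec'],float).ravel()))
print(read_state())
E
```

```text
pics
scene 57.88244714321042 [1006.26247335 -336.91139348  496.78665008]
top 46.426381504728276 [382.18005113 107.31530033 894.94395515]
{'t': 0.1, 'joint_pos': array([-7.52511456e+01,  1.58767863e+01, -1.59050886e+00,  7.26525176e+01,
       -2.40799358e-03,  8.40776965e+01]), 'dq': array([ 0.04592198,  0.0218741 ,  0.17734236, -0.00509252,  0.06638221,
       -0.00802069]), 'joint_torque': array([-6.63626406e-05, -4.46708679e+01,  2.96128088e+01,  8.48440512e-03,
       -1.22516126e-04,  9.47333774e-06]), 'ee_pos': array([ 220.44243071, -584.05920491,  230.23595541]), 'orientation': array([[ 9.35621882e-01,  3.53003350e-01, -5.73006848e-04],
       [ 3.53003772e-01, -9.35619736e-01,  2.01152562e-03],
       [ 1.73958766e-04, -2.08430096e-03, -9.99997813e-01]]), 'wrist_force': array([ 0.13748665,  0.88732647, -0.83051187]), 'torque': array([ 0.00194324,  0.03124723, -0.00746325]), 'finger_force': 0.0, 'opening': 85.67914240414972}
```

View pics/top0.png

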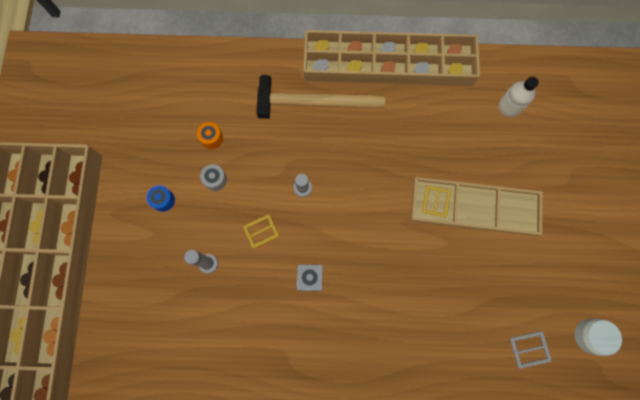

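View pics/scene0.png

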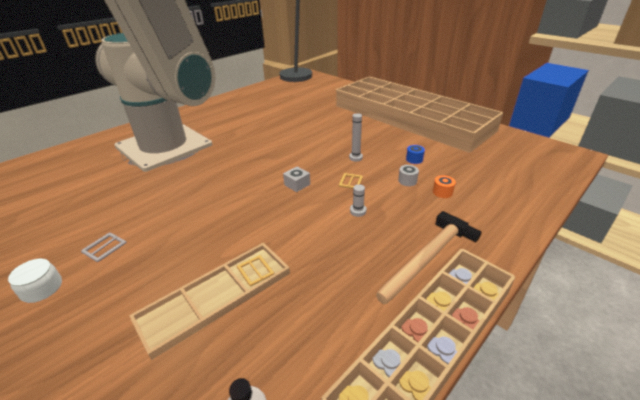

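The top view shows the round anvil at about (213,177) and the long setter with its foot at (207,263) and top at (192,257). The tray is centred at about (478,206), with the buckle in its left bay. I'll enlarge these areas to measure them.

```bash
python3 - <<'E'
from h import *
im=cv2.imread('pics/top0.png')
a=cv2.resize(im[155:285,170:250],None,fx=4,fy=4,interpolation=cv2.INTER_CUBIC) #320x520
b=cv2.resize(im[165:245,400:556],None,fx=3,fy=3,interpolation=cv2.INTER_CUBIC) #468x240
o=np.zeros((520,790,3),np.uint8); o[:,:320]=a; o[:240,321:789]=b; cv2.imwrite('pics/crop0.png',o)
c=load('top0')
for n,u,v,z in [('anvil',213,177,34),('foot',207,263.5,10),('top',192,257,125),('c1',415,179,16),('c2',543,192,16),('c3',541,233,16),('c4',413,219,16)]: print(n,px2w(c,u,v,z).round(1))
E
```

```text
anvil [623.9 321.7  34. ]
foot [460.8 325.   10. ]
top [460.5 322.4 125. ]
c1 [636.6 -69.3  16. ]
c2 [ 617.7 -317.4   16. ]
c3 [ 536.8 -307.3   16. ]
c4 [556.8 -64.2  16. ]
```

View pics/crop0.png

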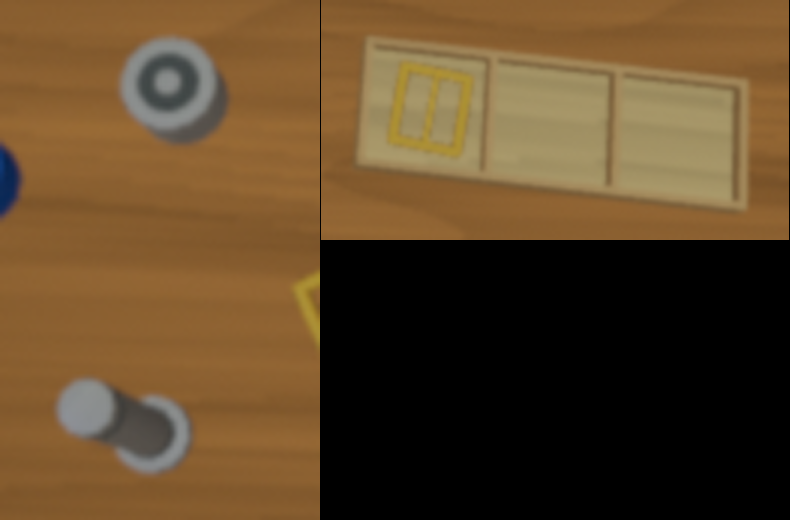

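The crop puts the anvil top centre at crop (168,84), the setter top at (87,408) and its foot at (151,434). The outer tray corners are at (366,38), (748,80), (746,209) and (357,166).

```bash
python3 - <<'E'
from h import *
c=load('top0')
A=lambda x,y:(170+x/4-.4,155+y/4-.4); B=lambda x,y:(400+(x-321)/3-.33,165+y/3-.33)
for n,p,z in [('anvil',A(168,84.5),34),('top',A(87,408),125),('foot',A(151,434),10)]: print(n,px2w(c,*p,z).round(1))
P=np.array([px2w(c,*B(*p),16) for p in [(366,38),(748,80),(746,209),(357,166)]]); print(P.round(1),P.mean(0))
print([np.linalg.norm(P[i]-P[i-1]).round(1) for i in range(4)])
y=(P[0]+P[3]-P[1]-P[2])[:2]; y/=np.linalg.norm(y); m=P.mean(0)[:2]
print('yaw of tray y',np.degrees(np.arctan2(y[1],y[0])),'mid',m,'end',m-81*y)
s=read_state(); print(s['ee_pos'],s['orientation'])
E
```

```text
anvil [626.4 324.6  34. ]
top [461.1 323.5 125. ]
foot [461.5 324.4  10. ]
[[ 639.9  -68.7   16. ]
 [ 618.9 -315.6   16. ]
 [ 534.3 -307.7   16. ]
 [ 554.7  -61.6   16. ]] [ 586.96694836 -188.40067337   16.        ]
[np.float64(85.5), np.float64(247.8), np.float64(85.0), np.float64(247.0)]
yaw of tray y 85.19345278935504 mid [ 586.96694836 -188.40067337] end [ 580.17981966 -269.11581993]
[ 220.44243071 -584.05920491  230.23595541] [[ 9.35621882e-01  3.53003350e-01 -5.73006848e-04]
 [ 3.53003772e-01 -9.35619736e-01  2.01152562e-03]
 [ 1.73958766e-04 -2.08430096e-03 -9.99997813e-01]]
```

The tray side lengths match (86 by 248 mm), and the setter's top and foot agree. That gives anvil (626,324.5), setter (461,324), middle bay (587,-188.5) and end bay (580,-269). Next I'll move above the anvil with yaw +39°, so the fingers clear the blue and orange look-alikes.

>>> servo_tool(
  plan="0.35 -0.354 0 0 0 -39 40;0.35 -0.354 0 0 0 -39 40;0.35 -0.354 0 0 0 -39 40;0.35 -0.354 0 0 0 -39 40;0.35 -0.354 0 0 0 -39 40;0.35 -0.354 0 0 0 -39 40;0.35 -0.354 0 0 0 -39 40;0.35 -0.354 0 0 0 -39 40;0.35 -0.354 0 0 0 -39 40;0.35 -0.354 0 0 0 -39 40",
)

```text
t: 1.1
ee_pos: [423.3, -127.8, 231.1]
orientation: [[0.505, 0.863, 0.0], [0.863, -0.505, 0.0], [0.0, 0.0, -1.0]]
wrist_force: [1.6, -0.1, 0.0]
opening: 71.6
finger_force: 0.0
```

```bash
cat >> h.py <<'E'
def to(x,y,z):
    s=read_state(); R=s['orientation']; print('t',round(s['t'],2),'tcp',s['ee_pos'].round(1),'yaw',np.degrees(np.arctan2(R[1,0],R[0,0])).round(1),'tilt',R[:,2].round(3),'open',round(s['opening'],1),'F',s['wrist_force'].round(1),round(float(s['finger_force']),1),'q6',s['joint_pos'][5].round(1))
    print('tool shift mm',(R.T@(np.array([x,y,z])-s['ee_pos'])).round(1))
E
python3 -c "
from h import *
to(626,324.5,150)"
```

```text
t 1.1 tcp [ 423.3 -127.8  231.1] yaw 59.7 tilt [ 0.  0. -1.] open 71.6 F [ 1.6 -0.1  0. ] 0.0 q6 95.1
tool shift mm [492.8 -53.4  81.2]
```

>>> servo_tool(
  plan="0.4928 -0.0534 0 0 0 0 40;0.4928 -0.0534 0 0 0 0 40;0.4928 -0.0534 0 0 0 0 40;0.4928 -0.0534 0 0 0 0 40;0.4928 -0.0534 0 0 0 0 40;0.4928 -0.0534 0 0 0 0 40;0.4928 -0.0534 0 0 0 0 40;0.4928 -0.0534 0 0 0 0 40;0.4928 -0.0534 0.04 0 0 0 40;0.4928 -0.0534 0.081 0 0 0 40",
)

```text
t: 2.1
ee_pos: [622.1, 309.9, 175.9]
orientation: [[0.503, 0.864, 0.008], [0.864, -0.503, 0.004], [0.007, 0.005, -1.0]]
wrist_force: [0.6, -0.3, 0.1]
opening: 72.2
finger_force: 0.0
```

```bash
python3 -c "
from h import *
to(626,324.5,60)
c=snap('wrist','w1');to(626,324.5,60)"
```

```text
t 2.1 tcp [622.1 309.9 175.9] yaw 59.8 tilt [ 0.008  0.004 -1.   ] open 72.2 F [ 0.6 -0.3  0.1] 0.0 q6 141.4
tool shift mm [ 13.7  -4.6 116. ]
t 2.15 tcp [618.3 311.4 164.7] yaw 59.9 tilt [-0.005  0.001 -1.   ] open 72.1 F [ 1.6  2.  -5.6] 0.0 q6 141.4
tool shift mm [ 15.3   0.5 104.7]
```

View pics/w1.png

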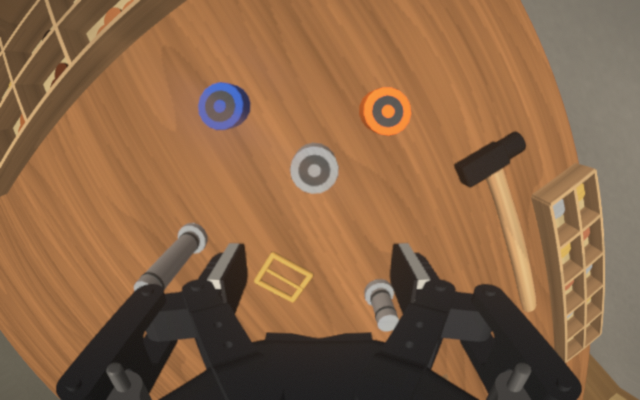

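The wrist view shows the anvil top ring centred at (314.5,169) with the fingers clear. I'll cross-check the position.

```bash
python3 -c "
from h import *
print(px2w(load('w1'),314.5,169,34,True))
to(626,324.5,100)"
```

```text
[628.43019135 325.40188811  34.        ]
t 2.15 tcp [618.3 311.4 164.7] yaw 59.9 tilt [-0.005  0.001 -1.   ] open 72.1 F [ 1.6  2.  -5.6] 0.0 q6 141.4
tool shift mm [15.3  0.3 64.7]
```

>>> servo_tool(
  plan="0.0155 0 0.03 0 0 0 40;0.0155 0 0.065 0 0 0 40;0.0155 0 0.065 0 0 0 40;0.0155 0 0.065 0 0 0 40;0.0155 0 0.065 0 0 0 40;0.0155 0 0.065 0 0 0 40;0.0155 0 0.065 0 0 0 40;0.0155 0 0.065 0 0 0 40;0.0155 0 0.065 0 0 0 40;0.0155 0 0.065 0 0 0 40",
)

```text
t: 3.15
ee_pos: [626.3, 319.0, 108.3]
orientation: [[0.505, 0.863, 0.0], [0.863, -0.505, 0.0], [0.0, 0.0, -1.0]]
wrist_force: [-0.0, 0.1, 0.2]
opening: 72.3
finger_force: 0.0
```

```bash
python3 -c "
from h import *
c=snap('wrist','w2');to(627,325,9)"
```

```text
t 3.2 tcp [626.2 319.1 108.1] yaw 59.7 tilt [ 0.  0. -1.] open 71.8 F [ 0.3  0.4 -0.3] 0.0 q6 142.1
tool shift mm [ 5.5 -2.3 99.1]
```

View pics/w2.png

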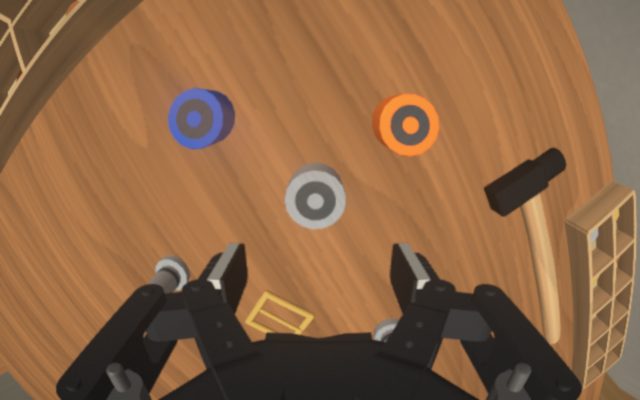

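The anvil top is at (315.5,201), centred between the fingers apart from a small forward offset. I'll go down and close.

>>> servo_tool(
  plan="0.0055 -0.002 0.02 0 0 0 40;0.0055 -0.002 0.04 0 0 0 40;0.0055 -0.002 0.06 0 0 0 40;0.0055 -0.002 0.075 0 0 0 40;0.0055 -0.002 0.09 0 0 0 40;0.0055 -0.002 0.099 0 0 0 40;0.0055 -0.002 0.099 0 0 0 40;0.0055 -0.002 0.099 0 0 0 40;0.0055 -0.002 0.099 0 0 0 40;0.0055 -0.002 0.099 0 0 0 160",
)

```text
t: 4.2
ee_pos: [628.2, 325.2, 10.2]
orientation: [[0.505, 0.863, 0.002], [0.863, -0.505, 0.001], [0.002, 0.001, -1.0]]
wrist_force: [-0.5, 0.1, 0.4]
opening: 59.0
finger_force: 0.0
```

>>> servo_tool(
  plan="0 0 0 0 0 0 160;0 0 0 0 0 0 160;0 0 0 0 0 0 160;0 0 0 0 0 0 160;0 0 0 0 0 0 160;0 0 0 0 0 0 160;0 0 0 0 0 0 160;0 0 0 0 0 0 160;0 0 -0.02 0 0 0 160;0 0 -0.05 0 0 0 160",
)

```text
t: 5.2
ee_pos: [623.6, 323.2, 55.2]
orientation: [[0.505, 0.863, -0.008], [0.863, -0.505, -0.003], [-0.007, -0.005, -1.0]]
wrist_force: [-0.1, -0.5, -3.9]
opening: 44.4
finger_force: 61.9
```

```bash
python3 -c "
from h import *
to(587,-188.5,130)"
```

```text
t 5.2 tcp [623.6 323.2  55.2] yaw 59.7 tilt [-0.008 -0.003 -1.   ] open 44.4 F [-0.1 -0.5 -3.9] 61.9 q6 142.5
tool shift mm [-460.7  226.4  -72.8]
```

>>> servo_tool(
  plan="0 0 -0.035 0 0 0 160;-0.02 0.01 -0.07 0 0 0 160;-0.06 0.029 -0.07 0 0 0 160;-0.1 0.048 -0.07 0 0 0 160;-0.14 0.068 -0.07 0 0 0 160;-0.18 0.087 -0.07 0 0 0 160;-0.22 0.106 -0.07 0 0 0 160;-0.26 0.126 -0.07 0 0 0 160;-0.3 0.145 -0.07 0 0 0 160;-0.33 0.16 -0.07 0 0 0 160",
)

```text
t: 6.2
ee_pos: [596.8, -43.2, 127.5]
orientation: [[0.506, 0.862, -0.003], [0.862, -0.506, -0.0], [-0.002, -0.003, -1.0]]
wrist_force: [0.5, 0.1, -3.3]
opening: 44.2
finger_force: 62.2
```

>>> servo_tool(
  plan="-0.03 0.0145 0 0 0 0 160;-0.06 0.029 0 0 0 0 160;-0.09 0.043 0 0 0 0 160;-0.11 0.053 0 0 0 0 160;-0.123 0.06 0 0 0 0 160;-0.13 0.063 0 0 0 0 160;-0.131 0.063 0 0 0 0 160;-0.131 0.063 0 0 0 0 160;-0.131 0.063 0 0 0 0 160;-0.131 0.063 0 0 0 0 160",
)

```text
t: 7.2
ee_pos: [587.1, -184.7, 129.1]
orientation: [[0.504, 0.864, -0.0], [0.864, -0.504, 0.0], [0.0, -0.0, -1.0]]
wrist_force: [-0.2, 0.2, -2.7]
opening: 44.3
finger_force: 62.2
```

```bash
python3 -c "
from h import *
c=snap('top','t2');to(587,-188.5,16)
im=cv2.imread('pics/t2.png');cv2.imwrite('pics/t2c.png',cv2.resize(im[140:290,390:560],None,fx=3,fy=3,interpolation=cv2.INTER_CUBIC))"
```

```text
t 7.25 tcp [ 587.1 -184.8  129.1] yaw 59.7 tilt [ 0.  0. -1.] open 44.4 F [ 0.   0.3 -2.9] 62.2 q6 96.8
tool shift mm [ -3.3   1.8 113.1]
```

```bash
python3 -c "
from h import *
c=snap('wrist','w3');to(587,-188.5,16)"
```

```text
t 7.3 tcp [ 587.1 -185.   129.1] yaw 59.7 tilt [ 0.  0. -1.] open 44.2 F [ 0.6 -0.4 -3.8] 62.2 q6 96.8
tool shift mm [ -3.1   1.7 113.1]
```

View pics/w3.png

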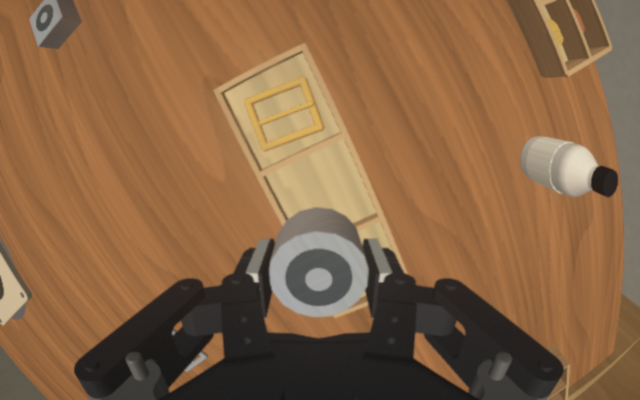

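The wrist view shows the anvil held upright with its top centre at (319,278). The tray's far corners are at (216,91) and (304,45).

```bash
python3 -c "
from h import *
c=load('w3')
print(px2w(c,319,278,153,True).round(1))
for p in [(216,91),(304,45)]: print(px2w(c,*p,16,True).round(1))"
```

```text
[ 587.8 -185.3  153. ]
[558.5 -64.3  16. ]
[640.6 -71.1  16. ]
```

>>> servo_tool(
  plan="-0.003 0.002 0.03 0 0 0 160;-0.003 0.002 0.06 0 0 0 160;-0.003 0.002 0.08 0 0 0 160;-0.003 0.002 0.095 0 0 0 160;-0.003 0.002 0.105 0 0 0 160;-0.003 0.002 0.11 0 0 0 160;-0.003 0.002 0.112 0 0 0 160;-0.003 0.002 0.113 0 0 0 160;-0.003 0.002 0.113 0 0 0 160;-0.003 0.002 0.113 0 0 0 160",
)

```text
t: 8.3
ee_pos: [587.9, -189.6, 16.9]
orientation: [[0.505, 0.863, 0.001], [0.863, -0.505, -0.001], [0.0, 0.002, -1.0]]
wrist_force: [0.1, -0.4, -3.5]
opening: 44.1
finger_force: 62.1
```

>>> servo_tool(
  plan="0 0 0.0005 0 0 0 160;0 0 0.0005 0 0 0 160;0 0 0.0005 0 0 0 70;0 0 0.0005 0 0 0 70;0 0 0.0005 0 0 0 70;0 0 0.0005 0 0 0 70;0 0 0.0005 0 0 0 70;0 0 0.0005 0 0 0 70;0 0 0.0005 0 0 0 70;0 0 0.0005 0 0 0 70",
)

```text
t: 9.3
ee_pos: [587.1, -189.3, 15.5]
orientation: [[0.505, 0.863, -0.0], [0.863, -0.505, 0.0], [-0.0, -0.0, -1.0]]
wrist_force: [0.4, -1.3, 0.3]
opening: 61.9
finger_force: 0.0
```

>>> servo_tool(
  plan="0 0 -0.01 0 0 0 70;0 0 -0.03 0 0 0 70;0 0 -0.06 0 0 0 70;0 0 -0.1 0 0 0 70;0 0 -0.14 0 0 0 40;0 0 -0.18 0 0 0 40;0 0 -0.21 0 0 0 40;0 0 -0.215 0 0 0 40;0 0 -0.215 0 0 0 40;0 0 -0.215 0 0 0 40",
)

```text
t: 10.3
ee_pos: [586.3, -188.9, 229.3]
orientation: [[0.505, 0.863, -0.002], [0.863, -0.505, 0.001], [-0.0, -0.002, -1.0]]
wrist_force: [0.2, 0.6, -0.1]
opening: 72.0
finger_force: 0.0
```

```bash
python3 -c "
from h import *
c=snap('wrist','w4');to(461,324,230)"
```

```text
t 10.35 tcp [ 586.  -188.8  228.6] yaw 59.7 tilt [-0.003  0.001 -1.   ] open 71.7 F [-0.6  0.6 -0.1] 0.0 q6 96.5
tool shift mm [ 3.795e+02 -3.668e+02 -3.000e-01]
```

View pics/w4.png

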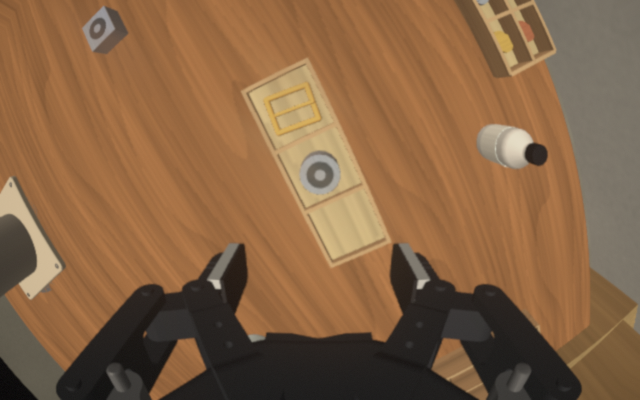

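The anvil is at (320,174), flat and central in the middle bay. Next is the setter.

>>> servo_tool(
  plan="0.034 -0.033 0 0 0 0 40;0.068 -0.066 0 0 0 0 40;0.102 -0.099 0 0 0 0 40;0.136 -0.132 0 0 0 0 40;0.17 -0.165 0 0 0 0 40;0.204 -0.198 0 0 0 0 40;0.238 -0.231 0 0 0 0 40;0.272 -0.264 0 0 0 0 40;0.306 -0.297 0 0 0 0 40;0.33 -0.32 0 0 0 0 40",
)

```text
t: 11.35
ee_pos: [475.3, 259.1, 228.4]
orientation: [[0.503, 0.864, -0.004], [0.864, -0.503, -0.001], [-0.003, -0.003, -1.0]]
wrist_force: [0.8, 0.4, 0.0]
opening: 72.0
finger_force: 0.0
```

>>> servo_tool(
  plan="0.02 -0.019 0 0 0 0 40;0.035 -0.033 0 0 0 0 40;0.045 -0.043 0 0 0 0 40;0.05 -0.047 0 0 0 0 40;0.05 -0.047 0 0 0 0 40;0.05 -0.047 0 0 0 0 40;0.05 -0.047 0 0 0 0 40;0.05 -0.047 0 0 0 0 40;0.05 -0.047 0 0 0 0 40;0.05 -0.047 0 0 0 0 40",
)

```text
t: 12.35
ee_pos: [462.5, 323.7, 230.6]
orientation: [[0.505, 0.863, 0.0], [0.863, -0.505, 0.0], [0.0, 0.0, -1.0]]
wrist_force: [0.3, 0.3, 0.1]
opening: 72.4
finger_force: 0.0
```

```bash
python3 -c "
from h import *
c=snap('wrist','w5');to(461.3,324,70)"
```

```text
t 12.4 tcp [462.4 323.8 230.6] yaw 59.6 tilt [ 0.  0. -1.] open 72.1 F [-0.1  0.2 -0.4] 0.0 q6 148.8
tool shift mm [ -0.4  -1.1 160.6]
```

View pics/w5.png

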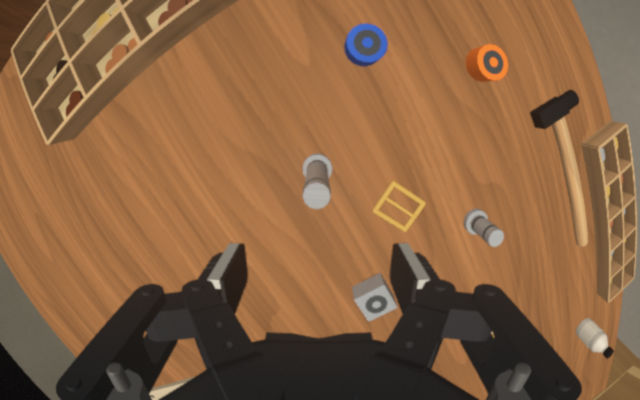

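The setter top is at (316,193) and stands between the fingers.

```bash
python3 -c "
from h import *
p=px2w(load('w5'),316,193,125,True);print(p)
to(*((p[:2]+[461.3,324])/2),70)"
```

```text
[462.5108619  326.53176497 125.        ]
t 12.4 tcp [462.4 323.8 230.6] yaw 59.6 tilt [ 0.  0. -1.] open 72.1 F [-0.1  0.2 -0.4] 0.0 q6 148.8
tool shift mm [  1.   -1.2 160.6]
```

>>> servo_tool(
  plan="0.001 -0.001 0.03 0 0 0 40;0.001 -0.001 0.06 0 0 0 40;0.001 -0.001 0.09 0 0 0 40;0.001 -0.001 0.115 0 0 0 40;0.001 -0.001 0.135 0 0 0 40;0.001 -0.001 0.15 0 0 0 40;0.001 -0.001 0.158 0 0 0 40;0.001 -0.001 0.16 0 0 0 40;0.001 -0.001 0.16 0 0 0 40;0.001 -0.001 0.16 0 0 0 40",
)

```text
t: 13.4
ee_pos: [462.8, 325.8, 71.6]
orientation: [[0.505, 0.863, 0.002], [0.863, -0.505, 0.001], [0.002, 0.001, -1.0]]
wrist_force: [0.5, -0.6, -0.4]
opening: 72.3
finger_force: 0.0
```

>>> servo_tool(
  plan="0 0 0 0 0 0 90;0 0 0 0 0 0 130;0 0 0 0 0 0 160;0 0 0 0 0 0 190;0 0 0 0 0 0 220;0 0 0 0 0 0 230;0 0 0 0 0 0 230;0 0 0 0 0 0 230;0 0 0 0 0 0 230;0 0 0 0 0 0 230",
)

```text
t: 14.4
ee_pos: [461.9, 325.6, 71.0]
orientation: [[0.505, 0.863, -0.0], [0.863, -0.505, 0.001], [0.0, -0.0, -1.0]]
wrist_force: [-2.1, 0.9, 5.4]
opening: 23.0
finger_force: 58.5
```

>>> servo_tool(
  plan="0 0 -0.01 0 0 0 230;0 0 -0.025 0 0 0 230;0 0 -0.045 0 0 0 230;0 0 -0.065 0 0 0 230;0 0 -0.085 0 0 0 230;0 0 -0.1 0 0 0 230;0 0 -0.108 0 0 0 230;0 0 -0.11 0 0 0 230;0 0 -0.11 0 0 0 230;0 0 -0.11 0 0 0 230",
)

```text
t: 15.4
ee_pos: [461.1, 324.9, 179.2]
orientation: [[0.505, 0.863, -0.002], [0.863, -0.505, -0.001], [-0.002, -0.001, -1.0]]
wrist_force: [-0.4, -0.1, -4.0]
opening: 22.5
finger_force: 58.9
```

```bash
python3 -c "
from h import *
to(580,-269,180)"
```

```text
t 15.4 tcp [461.1 324.9 179.2] yaw 59.7 tilt [-0.002 -0.001 -1.   ] open 22.5 F [-0.4 -0.1 -4. ] 58.9 q6 148.9
tool shift mm [-4.526e+02  4.025e+02 -3.000e-01]
```

>>> servo_tool(
  plan="-0.01 0.009 0 0 0 0 230;-0.03 0.027 0 0 0 0 230;-0.055 0.049 0 0 0 0 230;-0.08 0.071 0 0 0 0 230;-0.105 0.093 0 0 0 0 230;-0.13 0.116 0 0 0 0 230;-0.155 0.138 0 0 0 0 230;-0.18 0.16 0 0 0 0 230;-0.205 0.182 0 0 0 0 230;-0.23 0.205 0 0 0 0 230",
)

```text
t: 16.4
ee_pos: [521.9, 21.4, 179.9]
orientation: [[0.505, 0.863, -0.001], [0.863, -0.505, -0.0], [-0.001, -0.001, -1.0]]
wrist_force: [1.0, -0.2, -2.8]
opening: 22.9
finger_force: 59.1
```

>>> servo_tool(
  plan="-0.025 0.022 0 0 0 0 230;-0.05 0.044 0 0 0 0 230;-0.075 0.066 0 0 0 0 230;-0.1 0.089 0 0 0 0 230;-0.125 0.111 0 0 0 0 230;-0.15 0.133 0 0 0 0 230;-0.17 0.151 0 0 0 0 230;-0.185 0.165 0 0 0 0 230;-0.195 0.174 0 0 0 0 230;-0.2 0.178 0 0 0 0 230",
)

```text
t: 17.4
ee_pos: [575.3, -240.2, 180.1]
orientation: [[0.506, 0.863, -0.001], [0.863, -0.506, 0.0], [0.0, -0.001, -1.0]]
wrist_force: [-0.6, -0.6, -4.5]
opening: 22.6
finger_force: 59.1
```

```bash
python3 -c "
from h import *
to(580,-269,180)"
```

```text
t 17.4 tcp [ 575.3 -240.2  180.1] yaw 59.6 tilt [-0.001  0.    -1.   ] open 22.6 F [-0.6 -0.6 -4.5] 59.1 q6 91.8
tool shift mm [-22.4  18.7   0.1]
```

>>> servo_tool(
  plan="-0.01 0.008 0 0 0 0 230;-0.018 0.015 0 0 0 0 230;-0.022 0.018 0 0 0 0 230;-0.022 0.018 0 0 0 0 230;-0.022 0.018 0.01 0 0 0 230;-0.022 0.018 0.025 0 0 0 230;-0.022 0.018 0.04 0 0 0 230;-0.022 0.018 0.05 0 0 0 230;-0.022 0.018 0.05 0 0 0 230;-0.022 0.018 0.05 0 0 0 230",
)

```text
t: 18.4
ee_pos: [579.5, -266.9, 129.8]
orientation: [[0.505, 0.863, -0.001], [0.863, -0.505, 0.001], [0.0, -0.001, -1.0]]
wrist_force: [-0.1, -0.6, -3.0]
opening: 22.3
finger_force: 59.2
```

```bash
python3 -c "
from h import *
snap('scene','s6');snap('top','t6');to(580,-269,76.5)
a=cv2.imread('pics/s6.png')[170:370,100:320];b=cv2.imread('pics/t6.png')[150:270,400:580]
a=cv2.resize(a,(440,400));b=cv2.resize(b,(360,240));o=np.zeros((400,800,3),np.uint8);o[:,:440]=a;o[:240,440:]=b;cv2.imwrite('pics/c6.png',o)"
```

```text
t 18.5 tcp [ 580.4 -267.6  131.2] yaw 59.7 tilt [ 0.001 -0.001 -1.   ] open 22.9 F [ 0.8 -0.2 -3.4] 59.2 q6 89.8
tool shift mm [-1.5  0.3 54.7]
```

View pics/c6.png

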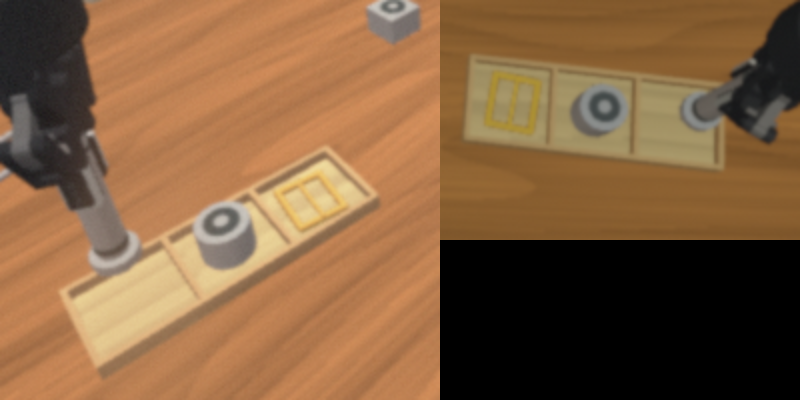

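The setter is held above the end bay, with its foot at crop (702,110) in the top view and (113,250) in the scene view. I'll check its tilt by projection.

```bash
python3 -c "
from h import *
print(px2w(load('t6'),531-.25,205-.25,66,False))
for n in('s6','t6'):
  c=load(n);f=200/np.tan(np.radians(c['vertical_fov'])/2)
  K=np.array([[f,0,c['cx']],[0,f,c['cy']],[0,0,1.]])
  p=cv2.projectPoints(np.array([[580.4,-267.6,z] for z in(66.,120.)]),np.array(c['rvec']),np.array(c['tvec']),K,None)[0].reshape(-1,2)
  print(n,p, (p-[100,170])*2 if n=='s6' else (p-[400,150])*2+[440,0])
"
```

```text
[ 579.59905379 -269.08742666   66.        ]
s6 [[157.77757087 295.11410961]
 [146.5831647  270.0296006 ]] [[115.55514174 250.22821922]
 [ 93.16632941 200.05920121]]
t6 [[529.89879295 204.29752794]
 [543.69025106 197.34067787]] [[699.7975859  108.59505587]
 [727.38050212  94.68135573]]
```

The predicted pixels match, so the setter is upright and over the bay centre. I'll lower it and release.

>>> servo_tool(
  plan="-0.001 0 0.01 0 0 0 230;-0.001 0 0.02 0 0 0 230;-0.001 0 0.03 0 0 0 230;-0.001 0 0.038 0 0 0 230;-0.001 0 0.045 0 0 0 230;-0.001 0 0.05 0 0 0 230;-0.001 0 0.053 0 0 0 230;-0.001 0 0.054 0 0 0 230;-0.001 0 0.054 0 0 0 230;-0.001 0 0.054 0 0 0 230",
)

```text
t: 19.5
ee_pos: [579.7, -268.3, 77.0]
orientation: [[0.505, 0.863, 0.001], [0.863, -0.505, -0.0], [0.0, 0.001, -1.0]]
wrist_force: [-1.3, 1.0, -4.6]
opening: 22.8
finger_force: 59.2
```

```bash
python3 -c "
from h import *
to(580,-269,76)"
```

```text
t 19.5 tcp [ 579.7 -268.3   77. ] yaw 59.7 tilt [ 0.001 -0.    -1.   ] open 22.8 F [-1.3  1.  -4.6] 59.2 q6 89.7
tool shift mm [-0.4  0.6  1. ]
```

Not yet touching the floor. I'll lower another 1 mm or so, then open gradually.

>>> servo_tool(
  plan="0 0 0.0005 0 0 0 230;0 0 0.001 0 0 0 230;0 0 0.001 0 0 0 230;0 0 0.001 0 0 0 180;0 0 0.001 0 0 0 160;0 0 0.001 0 0 0 140;0 0 0.001 0 0 0 110;0 0 0.001 0 0 0 80;0 0 0.001 0 0 0 50;0 0 0.001 0 0 0 50",
)

```text
t: 20.5
ee_pos: [579.3, -268.1, 75.5]
orientation: [[0.505, 0.863, -0.0], [0.863, -0.505, 0.0], [0.0, -0.0, -1.0]]
wrist_force: [-0.9, 0.9, -0.4]
opening: 68.6
finger_force: 0.0
```

>>> servo_tool(
  plan="0 0 0 0 0 0 50;0 0 -0.01 0 0 0 50;0 0 -0.03 0 0 0 50;0 0 -0.06 0 0 0 50;0 0 -0.09 0 0 0 50;0 0 -0.12 0 0 0 50;0 0 -0.15 0 0 0 50;0 0 -0.17 0 0 0 50;0 0 -0.17 0 0 0 50;0 0 -0.17 0 0 0 50",
)

```text
t: 21.5
ee_pos: [579.5, -268.2, 246.2]
orientation: [[0.505, 0.863, 0.001], [0.863, -0.505, -0.001], [0.0, 0.001, -1.0]]
wrist_force: [0.1, -0.4, 0.4]
opening: 68.7
finger_force: 0.0
```

```bash
python3 -c "
from h import *
snap('scene','s7');snap('wrist','w7');to(580,-269,250)
a=cv2.imread('pics/s7.png')[170:370,100:320];b=cv2.imread('pics/w7.png')
a=cv2.resize(a,(440,400));b=b[80:280,220:400];b=cv2.resize(b,(360,400));cv2.imwrite('pics/c7.png',np.hstack([a,b]))"
```

```text
t 21.6 tcp [ 578.5 -267.6  244.1] yaw 59.7 tilt [-0.002  0.001 -1.   ] open 68.7 F [-0.1 -0.9 -1.3] 0.0 q6 89.7
tool shift mm [-0.4  2.  -5.9]
```

View pics/c7.png

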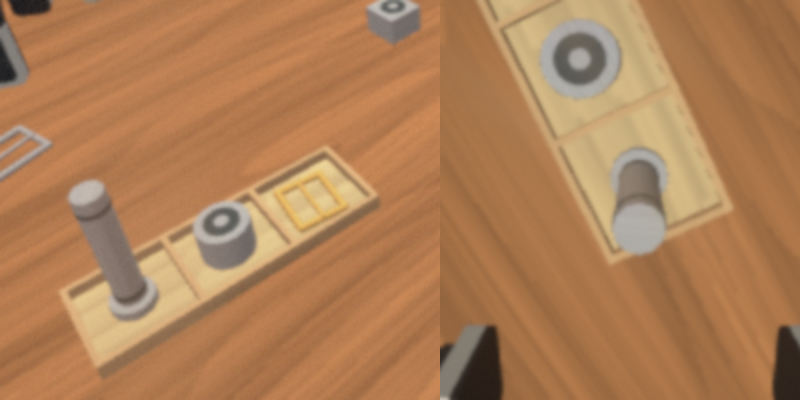

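The setter stands upright in the middle of the end bay, with its foot at (133,297) in the scene crop. The anvil sits flat in the middle bay and the gripper is clear.

```bash
python3 -c "
from h import *
print(hand_in())"
```

```text
the job is handed in; nothing more can be done
None
```

The job is handed in at about 22 s: the last pictures show the round anvil flat in the middle bay and the long setter upright in the empty end bay, both released, but the hand-in returned no verdict.

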